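Slide a printed plate under the thickness checker and take a reading

TASK

Push the flat printed plate along the table, lying flat all the way, lengthwise in under the low bridge of the thickness checker until its front edge is flush against the stop bar on the far side. Then press the checker's button fully down and let it come up again, leaving the plate home. Only push with the fingers: do not pick up, pinch or tip the plate, and leave the toy boat, the jar and the scraper alone.

Things in the scene. Friction and masses are not known exactly. Their poses are not given: they have to be found in the camera images.
- plate: Flat yellow printed plate, loose on the table: 150 mm long (own x), 100 mm wide (own y), 10 mm thick, 150 to 240 g, thin grid lines on top. Origin: centre of its underside. Either end may lead. It starts flat on the checker's open side, 240 to 280 mm short of home, up to 25 mm off line and 0.3 rad askew.
- gate: Thickness checker, fixed on the table. Origin on the table under the middle of its bridge; own +x is the direction the plate is pushed through, y along the bridge, z up. No floor plate: the plate slides on the table. Home: plate's front edge flush on the stop, its centre at this origin, 75 mm of it either side. A black pod 50 x 44 mm, 30 mm high, at x 0, y -106 mm, carries the button.
- bridge_under (a point): Middle of the bridge bar's underside, 14 mm above the table (4 mm headroom over the plate). The bar is 40 mm deep (x -20 to +20), its top at 30 mm; a black measuring head, 38 mm in x and 60 mm in y, on its middle reaches up to 60 mm. Pillars leave an opening 124 mm wide (y -62 to +62); the bridge ends at y +84.
- stop_face (a point): Middle of the top edge of the stop bar's near face, at x = +75 mm of the checker, 8 mm above the table. The stop bar runs along the checker's y and is joined to the pillars by side bars of the same 8 mm height, inner faces at y +67 and -67 mm.
- read_top (a point): Middle of the top face of the round grey push button (28 mm across) on the pod; pressed straight down. It moves with the button.
- read (a joint): Travel of the button in m: 0 is up, 0.006 is fully down (about 4 N); it springs back.
- boat: Toy boat print, green, 56 mm long, 30 mm wide, 48 mm high, loose; origin at the centre of its underside. Leave alone. It stands beside the plate's path, on the checker's -y side.
- jar: Small jar, 44 mm across, 50 mm high, loose; origin at the centre of its underside. Leave alone. It stands beside the checker, on its +y side.
- scraper: Scraper with a flat blade, 190 mm long, loose, lying beyond the stop bar; origin at its underside, handle towards its own -x. Leave alone.
There are look-alikes about, which are no part of the job. Leave any turquoise look-alike of the gate alone.

How it is judged:
By the outcome, as a careful person would: the job done as asked, in the order asked, and still so for the second after the job is handed in, with the robot touching nothing.
It also fails if it takes over 61 s, if anything falls off the work surface, if the arm or the gripper's body presses on something with over 40 N, if the wrist force passes 120 N, or if a joint passes its speed limit or range.

ROBOT

A 7-joint arm with a two-finger parallel gripper is mounted at the origin on the work surface. World frame = base frame: x ahead of the robot, y to its left, z up, the work surface at z = 0. Lengths are in m, angles in rad, forces in N, time in s.
With the tool pointing down it reaches from about 0.35 to 0.9 m from the base axis. Payload 8.1 kg.
Tool frame: the origin (TCP) lies at the very end of the fingers, on their centre line; the grasp point (between the pads) lies 19 mm behind it; z points along the fingers, y is the line along which they close (so a half turn about z gives the same grasp; the last joint's range is limited). The gripper opens to 85 mm and grips with 20 to 120 N. Pads are 22 mm wide; open, the fingers measure 114 mm over their backs; the gripper's body (76 mm by 85 mm) begins 54 mm behind the grasp point. The pads swing forward as they close: fully open they stand 13 mm farther back than shut.
Start: joints at [1.071, 0.434, 0.025, 1.573, -0.012, 1.134, -0.075], TCP at [0.242, -0.576, 0.231] pointing down, gripper open.
Joint ranges: [-2.62, 2.62], [-0.44, 2.09], [-1.27, 1.32], [0.08, 2.57], [-1.32, 4.46], [0.12, 2], [-2.74, 2.74]. Speed limits (rad/s): [2.22, 2.22, 3.01, 3.01, 3.14, 3.14, 3.14].

INTERFACE

Orientations are given as a unit quaternion [w, x, y, z].
In Python, from cell import ctrl gives the robot as it stands.
- The arm moves only by the shell command python3 -m creep 'ROWS' [FORCE]. ROWS is JSON, a list of rows, each an object with "hand": the opening, from 0 (shut) to 1 (fully open); "offset": the shift along the tool's x, y, z in m, a list of three; "turn": the turn about the tool's z in rad. A call has exactly 5 rows; each row shifts and turns the commanded pose from where the row before left it, along the tool's axes as they then stand; what a row does not reach is not made up. A row lasts 1/10 s, in which the tool goes at most 50 mm and 8.59 degrees, less where a joint would pass 70% of its speed; a pose out of reach is approached as far as the arm can. A call is refused whole if a number of a shift passes 0.05 or a number of a turn 0.15, either way. A call with a gripper value outside its range is refused whole. The fingers move at their own pace and stop on an object; FORCE is the grip in N (left out, the last holds). Time passes only in rows, so rows that do not move let the fingers close, or fill a call up. It gives the time, the measured TCP pose, the force, the opening and the grip force at its end, in the units of the state.
- ctrl.state(): the state, without advancing time (a new reading comes with each control period).
- ctrl.camera(name): name is "side" or "top" or "wrist"; returns a dict with "frame" (480x640x3 uint8, blue, green, red), "vertical_fov" (degrees; the focal length in pixels is half the picture's height over the tangent of half this angle, whatever the lens; pixels are square), "cx", "cy" (the principal point, pixels), "dist_coeffs" ([k1, k2, p1, p2, k3] as OpenCV has them; the pictures are not rectified), "R" (3x3) and "t" (3): a world point X has camera coordinates R X + t. Camera axes: x right, y down, z forward; pixel columns grow to the right and rows downward; lengths in m; the calibration is good to about 2 mm. A picture is of the moment at which its call begins. There is no depth.
- ctrl.sign_off(): hands the job in; it is judged then, once.
The state is a dict: "time": time; "joint_pos": joint angles; "qvel": joint speeds; "tau": joint torques, N m; "tcp_pos": TCP position; "tcp_rot": TCP orientation; "force": force on the tool from outside, world axes, zero at the start; "wrist_torque": the same for the moment, N m; "opening": finger opening in m; "gripper_force": force on a finger pad.
Only numpy, scipy, OpenCV 4.12 (cv2) and the standard library are available. Lean on these libraries where they do the work, as an engineer would, in place of code of your own. Each camera call takes 0.05 s, during which the arm holds its last target. There are 200 camera calls.

## Working session

There is one attempt and no reset: what is moved stays moved. The work goes in short steps, Python scripts to look and compute and a shell command to move; the robot and the scene stay as the last step left them, time stands still between calls to the robot, and variables do not carry over. Pictures are saved under pics/ and viewed, at most 10 in all, crops included, and the job is handed in when it is done.

```bash
ls; mkdir -p pics; cat > h.py <<'E'
import cv2,numpy as np
from cell import ctrl
def cam(n):
    c=ctrl.camera(n); f=240/np.tan(np.radians(c['vertical_fov'])/2)
    c['K']=np.array([[f,0,c['cx']],[0,f,c['cy']],[0,0,1]]); c['D']=np.array(c['dist_coeffs'],float)
    c['R']=np.array(c['R']);c['t']=np.array(c['t']); return c
def ray(c,px,z):
    p=cv2.undistortPoints(np.array(px,float).reshape(-1,1,2),c['K'],c['D']).reshape(-1,2)
    d=np.c_[p,np.ones(len(p))]@c['R']; o=-c['R'].T@c['t']
    return o+d*((z-o[2])/d[:,2])[:,None]
def proj(c,X):
    return cv2.projectPoints(np.array(X,float).reshape(-1,3),cv2.Rodrigues(c['R'])[0],c['t'],c['K'],c['D'])[0].reshape(-1,2)
E
python3 - <<'E'
from h import *
import pickle
d={}
for n in('top','side'):
    c=cam(n); d[n]=c; cv2.imwrite(f'pics/{n}0.png',c['frame']); print(n,-c['R'].T@c['t'])
pickle.dump(d,open('c0.pkl','wb'))
print(ctrl.state())
E
```

```text
pics
top [0.42977539 0.0739336  0.89509384]
side [ 0.26660152 -0.49455991  0.54537222]
{'time': 0.1, 'joint_pos': array([ 1.07137075,  0.43518861,  0.02497183,  1.5739759 , -0.011605  ,
        1.13402957, -0.07509606]), 'qvel': array([-0.00123788, -0.00054643,  0.00050904, -0.00171568, -0.00038089,
        0.00144606, -0.00088597]), 'tau': array([ 3.94268791e-03, -6.71753955e+01,  1.02873098e+00, -3.16903424e+01,
        1.58583181e-02,  7.13787987e-03, -9.12857945e-05]), 'tcp_pos': array([ 0.24133836, -0.57603709,  0.23059419]), 'tcp_rot': array([-6.98585211e-04,  9.80386886e-01,  1.97081261e-01, -2.05506883e-04]), 'force': array([-0.08578521, -0.36036309,  0.44820956]), 'wrist_torque': array([-0.06108867,  0.01377516, -0.05758022]), 'gripper_force': 0.0, 'opening': 0.08514795427533893}
```

View pics/top0.png

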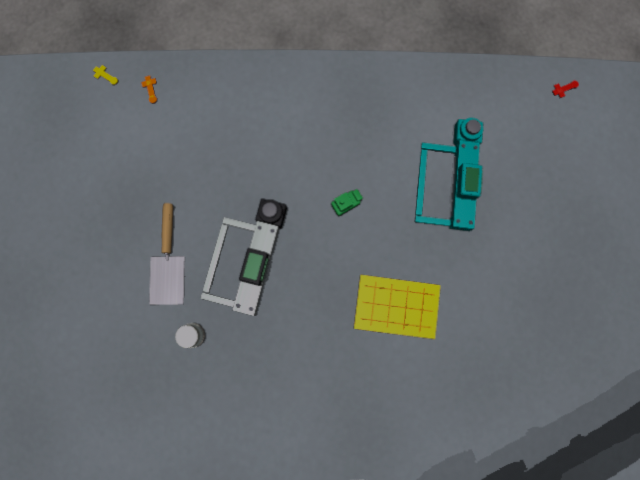

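View pics/side0.png

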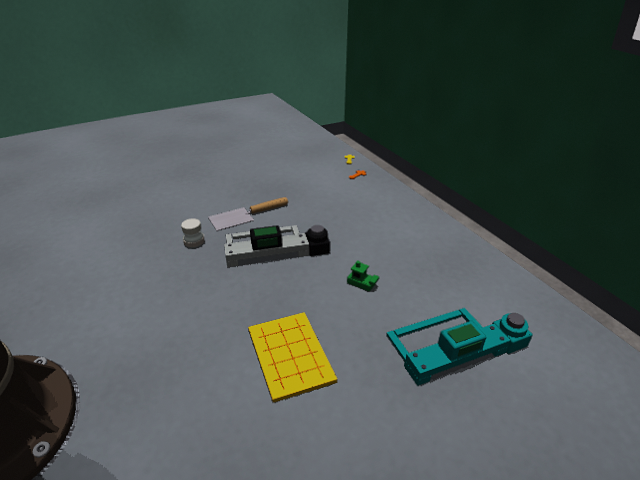

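Top view: the grey gate has its bridge at (255,267), button at (269,211) and stop bar at (213,258). The turquoise look-alike is at (470,180), so it's not the target. The plate is at (398,307), boat (347,202), jar (188,336), scraper (167,255). Anything that could pass for the gate: grey at (250,262) or turquoise at (455,185). I choose grey. The plate is the only large yellow slab; the yellow figure at (105,75) is too small to be it.

```bash
python3 - <<'E'
from h import *
import pickle
d=pickle.load(open('c0.pkl','rb')); c=d['top']; im=c['frame']
hsv=cv2.cvtColor(im,cv2.COLOR_BGR2HSV)
m=cv2.inRange(hsv,(18,120,80),(35,255,255))
k=max(cv2.findContours(m,0,2)[0],key=cv2.contourArea)
q=cv2.boxPoints(cv2.minAreaRect(k)); P=ray(c,q,.010); print('plate',q,P[:,:2],'\n',P[:,:2].mean(0),np.linalg.norm(np.diff(P,axis=0),axis=1))
w=cv2.inRange(hsv,(0,0,130),(180,60,255)); w[:, 300:]=0;w[:,:197]=0
cs,_=cv2.findContours(w,cv2.RETR_CCOMP,2)
for k in cs:
    if cv2.contourArea(k)>150:
        q=cv2.boxPoints(cv2.minAreaRect(k)); print('white',cv2.contourArea(k),q.round(1).tolist(), ray(c,q,.008)[:,:2].round(4).tolist())
print('btn guess',ray(c,[[269,211]],.038),'scale m/px',ray(c,[[269,211],[270,211],[269,212]],0))
g=cv2.inRange(hsv,(40,120,40),(75,255,255)); 
for k in cv2.findContours(g,0,2)[0]:
    if cv2.contourArea(k)>100: a=cv2.minAreaRect(k);print('green',a,ray(c,[a[0]],.03))
cv2.imwrite('pics/gate.png',cv2.resize(im[185:330,190:310],None,fx=4,fy=4,interpolation=cv2.INTER_CUBIC))
E
```

```text
plate [[353.07693 328.3846 ]
 [359.86154 274.1077 ]
 [441.21536 284.27695]
 [434.43076 338.55386]] [[ 0.39882931  0.00911096]
 [ 0.49782751 -0.00320762]
 [ 0.48031475 -0.15403176]
 [ 0.38126053 -0.13959793]] 
 [ 0.43955803 -0.07193159] [0.09976167 0.15183747 0.10010032]
white 774.0 [[199.10000610351562, 301.79998779296875], [206.39999389648438, 272.6000061035156], [260.70001220703125, 286.20001220703125], [253.39999389648438, 315.3999938964844]] [[0.4434, 0.2924], [0.4974, 0.281], [0.4737, 0.1792], [0.4202, 0.1912]]
white 335.5 [[202.10000610351562, 290.20001220703125], [221.39999389648438, 223.6999969482422], [227.0, 225.3000030517578], [207.8000030517578, 291.79998779296875]] [[0.4648, 0.2876], [0.5898, 0.2566], [0.5868, 0.2458], [0.462, 0.2769]]
white 698.5 [[217.60000610351562, 239.0], [224.89999389648438, 211.89999389648438], [277.1000061035156, 226.10000610351562], [269.70001220703125, 253.1999969482422]] [[0.5607, 0.2626], [0.6125, 0.2508], [0.5863, 0.1516], [0.5351, 0.1642]]
btn guess [[0.60871676 0.16433792 0.038     ]] scale m/px [[0.61665028 0.16834607 0.        ]
 [0.61666948 0.16644339 0.        ]
 [0.61471268 0.16829404 0.        ]]
green ((346.5923156738281, 201.1615447998047), (16.99275779724121, 30.140439987182617), 60.2551155090332) [[0.63044903 0.02277192 0.03      ]]
green ((471.5, 179.0), (22.0, 11.0), 90.0) [[ 0.67636233 -0.21182652  0.03      ]]
```

View pics/gate.png

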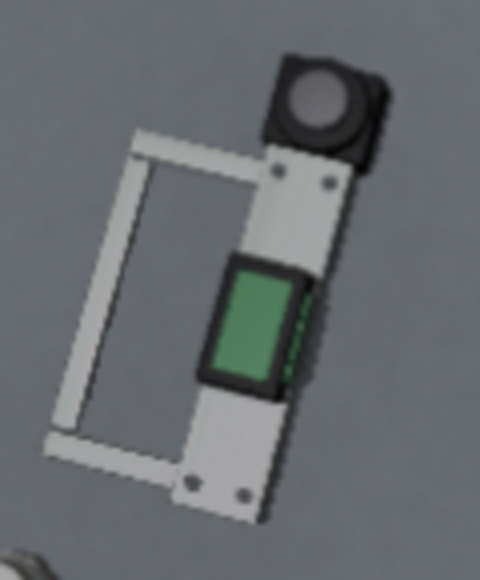

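The crop confirms the grey gate, with its button at full-image pixel (269.5,210). The stop bar's inner face runs from (227.5,226) to (209,292).

```bash
cat > fit.py <<'E'
from h import *
from scipy.spatial.transform import Rotation as Ro
import pickle
def fit(W,M): # yaw + translation
    W=np.array(W)[:,:2];M=np.array(M)[:,:2];a=W-W.mean(0);b=M-M.mean(0)
    th=np.arctan2((b[:,0]*a[:,1]-b[:,1]*a[:,0]).sum(),(a*b).sum())
    R=np.array([[np.cos(th),-np.sin(th)],[np.sin(th),np.cos(th)]]); t=W.mean(0)-R@M.mean(0)
    return th,t,W-(M@R.T+t)
E
python3 - <<'E'
from fit import *
c=pickle.load(open('c0.pkl','rb'))['top']
pts=[((150,163),(.075,-.067,.008)),((78,430),(.075,.067,.008)),((263,521),(-.02,.084,.03)),((174,500),(.02,.084,.03)),((355,163),(-.02,-.084,.03)),((272,147),(.02,-.084,.03)),((318,99),(0,-.106,.038))]
W=[ray(c,[(p[0][0]/4+190-.4,p[0][1]/4+185-.4)],p[1][2])[0] for p in pts]
th,t,r=fit(W,[p[1] for p in pts]); print('gate',th,t,'\n',(r*1e3).round(1))
R=np.array([[np.cos(th),-np.sin(th)],[np.sin(th),np.cos(th)]])
P=np.array([[.39883,.00911],[.49783,-.00321],[.48031,-.15403],[.38126,-.1396]])
print('plate in gate',((P-t)@R).round(4), ((P.mean(0)-t)@R).round(4))
for n,q in dict(boat=(.632,.022),ret=ray(c,[(188,336)],.05)[0,:2],btn=t+R@[0,-.106]).items(): print(n,q,((np.array(q)-t)@R).round(4))
s=ctrl.state();print(Ro.from_quat(s['tcp_rot'],scalar_first=True).as_matrix().round(3))
E
```

```text
gate 1.3449238386534217 [0.50703716 0.18639017] 
 [[-2.4  1.2]
 [ 2.9 -0. ]
 [ 0.7 -0.8]
 [ 0.5  0.3]
 [-0.6 -0.7]
 [-2.5 -1.5]
 [ 1.4  1.6]]
plate in gate [[-0.197   0.0658]
 [-0.1868 -0.0335]
 [-0.3378 -0.0502]
 [-0.3459  0.0496]] [-0.2669  0.0079]
boat (0.632, 0.022) [-0.1322 -0.1586]
ret [0.38307718 0.29922071] [0.0822 0.1461]
btn [0.61034466 0.16265075] [-0.    -0.106]
[[ 0.922  0.386 -0.001]
 [ 0.386 -0.922  0.001]
 [-0.    -0.001 -1.   ]]
```

```bash
R='[{"hand":1,"offset":[0.032,-0.029,0],"turn":0},{"hand":1,"offset":[0.032,-0.029,0],"turn":0},{"hand":1,"offset":[0.032,-0.029,0],"turn":0},{"hand":1,"offset":[0.032,-0.029,0],"turn":0},{"hand":1,"offset":[0.032,-0.029,0],"turn":0}]' ; python3 -m creep '[{"hand":1,"offset":[0.032,-0.029,0],"turn":0},{"hand":1,"offset":[0.032,-0.029,0],"turn":0},{"hand":1,"offset":[0.032,-0.029,0],"turn":0},{"hand":1,"offset":[0.032,-0.029,0],"turn":0},{"hand":1,"offset":[0.032,-0.029,0],"turn":0}]'
python3 -m creep '[{"hand":1,"offset":[0.032,-0.029,0],"turn":0},{"hand":1,"offset":[0.032,-0.029,0],"turn":0},{"hand":1,"offset":[0.032,-0.029,0],"turn":0},{"hand":1,"offset":[0.032,-0.029,0],"turn":0},{"hand":1,"offset":[0.032,-0.029,0],"turn":0}]'
```

```text
time: 0.6
tcp_pos: [0.3333, -0.3791, 0.2311]
tcp_rot: [-0.0, 0.98, 0.197, -0.0]
force: [1.3, 0.0, -0.1]
opening: 0.0856
gripper_force: 0.0
time: 1.1
tcp_pos: [0.4248, -0.1836, 0.2312]
tcp_rot: [0.0, 0.98, 0.197, -0.0]
force: [0.9, 0.2, 0.7]
opening: 0.0856
gripper_force: 0.0
```

```bash
python3 -m creep '[{"hand":1,"offset":[0,0,0],"turn":-0.13},{"hand":1,"offset":[0,0,0],"turn":-0.13},{"hand":1,"offset":[0,0,0],"turn":-0.13},{"hand":1,"offset":[0,0,0],"turn":-0.13},{"hand":1,"offset":[0,0,0],"turn":-0.13}]'
python3 -m creep '[{"hand":1,"offset":[0,0,0],"turn":-0.13},{"hand":1,"offset":[0,0,0],"turn":-0.13},{"hand":1,"offset":[0,0,0],"turn":-0.14},{"hand":1,"offset":[0,0,0],"turn":0},{"hand":1,"offset":[0,0,0],"turn":0}]'
```

```text
time: 1.6
tcp_pos: [0.4243, -0.1852, 0.231]
tcp_rot: [-0.0, 0.865, 0.502, -0.0]
force: [0.6, -0.1, -0.3]
opening: 0.0853
gripper_force: 0.0
time: 2.1
tcp_pos: [0.4244, -0.1854, 0.2311]
tcp_rot: [-0.0, 0.751, 0.66, -0.0]
force: [0.1, 0.1, -0.2]
opening: 0.0853
gripper_force: 0.0
```

```bash
python3 - <<'E'
from h import *
import pickle
c=cam('wrist'); cv2.imwrite('pics/w1.png',c['frame']); pickle.dump(c,open('w1.pkl','wb')); print(-c['R'].T@c['t'])
s=ctrl.state();print(s['tcp_pos'],s['tcp_rot'])
E
```

```text
[ 0.43421316 -0.1099636   0.37390921]
[ 0.42444922 -0.18536173  0.23118121] [-1.37955407e-04  7.50908772e-01  6.60405926e-01 -9.41888663e-05]
```

View pics/w1.png

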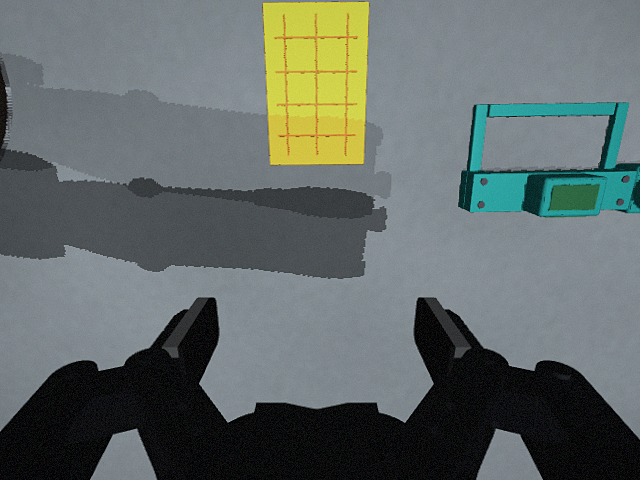

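The wrist view shows the plate straight ahead, rear edge from (270,164) to (366,164). Nothing stands between the fingers and the plate.

```bash
python3 - <<'E'
from fit import *
c=pickle.load(open('w1.pkl','rb'));hsv=cv2.cvtColor(c['frame'],cv2.COLOR_BGR2HSV)
m=cv2.inRange(hsv,(18,120,60),(38,255,255));k=max(cv2.findContours(m,0,2)[0],key=cv2.contourArea)
q=cv2.approxPolyDP(cv2.convexHull(k),8,True)[:,0];P=ray(c,q,.01)[:,:2];print(q.tolist(),P.round(4).tolist())
th=1.345;t=np.array([.507,.1864]);R=np.array([[np.cos(th),-np.sin(th)],[np.sin(th),np.cos(th)]])
print(((P-t)@R).round(4)); s=ctrl.state(); print('tcp gate',(s['tcp_pos'][:2]-t)@R)
print('finger tips ray z=.23',ray(c,[[205,298],[428,298]],.231))
E
```

```text
[[368, 2], [363, 163], [270, 164], [263, 2]] [[0.4966, -0.0025], [0.4787, -0.149], [0.3812, -0.1373], [0.3996, 0.0102]]
[[-0.1864 -0.0321]
 [-0.3332 -0.0475]
 [-0.3437  0.0501]
 [-0.1958  0.0652]]
tcp gate [-0.38080665 -0.00277564]
finger tips ray z=.23 [[ 0.37256964 -0.1777481   0.231     ]
 [ 0.4765143  -0.19122209  0.231     ]]
```

```bash
python3 -m creep '[{"hand":1,"offset":[0,0,0.045],"turn":0},{"hand":1,"offset":[0,0,0.045],"turn":0},{"hand":1,"offset":[0,0,0.045],"turn":0},{"hand":1,"offset":[0,0,0.045],"turn":0},{"hand":1,"offset":[0,0,0.02],"turn":0}]'
python3 -m creep '[{"hand":1,"offset":[0,0,0.01],"turn":-0.01},{"hand":1,"offset":[0,0,0.005],"turn":0},{"hand":1,"offset":[0,0,0.003],"turn":0},{"hand":1,"offset":[0,0,0],"turn":0},{"hand":1,"offset":[0,0,0],"turn":0}]'
python3 - <<'E'
from h import *
c=cam('side'); X=ctrl.state()['tcp_pos'];u=proj(c,[X])[0].astype(int);print(u)
a=c['frame'][max(0,u[1]-100):u[1]+60,max(0,u[0]-100):u[0]+120];cv2.imwrite('pics/s1.png',cv2.resize(a,None,fx=3.4,fy=3.4))
E
```

```text
time: 2.65
tcp_pos: [0.4226, -0.1846, 0.0281]
tcp_rot: [-0.002, 0.751, 0.661, -0.001]
force: [0.3, 0.2, 0.4]
opening: 0.0851
gripper_force: 0.0
time: 3.15
tcp_pos: [0.4253, -0.1856, 0.0142]
tcp_rot: [0.001, 0.746, 0.665, 0.0]
force: [-0.2, 0.1, 0.6]
opening: 0.0855
gripper_force: 0.0
[315 409]
```

View pics/s1.png

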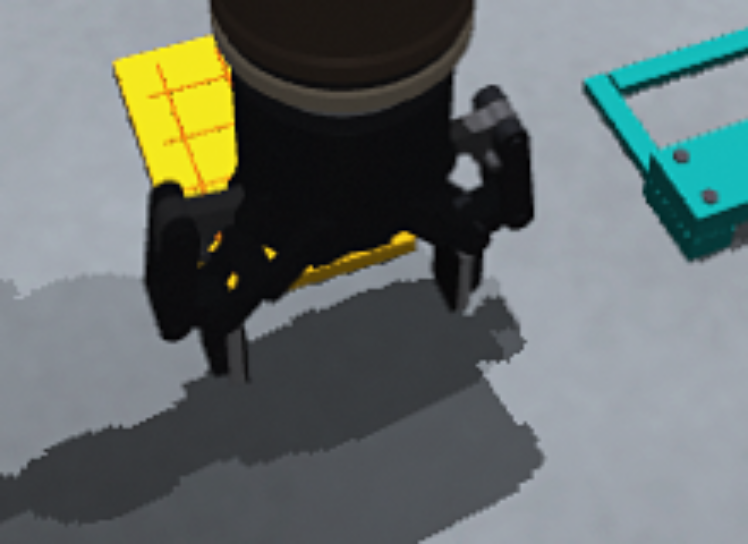

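```bash
python3 -m creep '[{"hand":1,"offset":[0,0,0.004],"turn":0},{"hand":1,"offset":[0,0,0.004],"turn":0},{"hand":1,"offset":[0,0,0.002],"turn":0},{"hand":1,"offset":[0,0,0],"turn":0},{"hand":1,"offset":[0,0,0],"turn":0}]'
python3 -m creep '[{"hand":1,"offset":[0,0,0.002],"turn":0},{"hand":1,"offset":[0,0,0.001],"turn":0},{"hand":1,"offset":[0,0,0.001],"turn":0},{"hand":1,"offset":[0,0,0],"turn":0},{"hand":1,"offset":[0,0,0],"turn":0}]'
```

```text
time: 3.7
tcp_pos: [0.4245, -0.1853, 0.0032]
tcp_rot: [-0.0, 0.746, 0.666, -0.0]
force: [0.9, -0.1, 0.2]
opening: 0.0853
gripper_force: 0.0
time: 4.2
tcp_pos: [0.4246, -0.1853, -0.0007]
tcp_rot: [-0.0, 0.746, 0.666, -0.0]
force: [-0.6, -0.5, -0.3]
opening: 0.0855
gripper_force: 0.0
```

```bash
python3 -m creep '[{"hand":1,"offset":[0,0,0.002],"turn":0},{"hand":1,"offset":[0,0,0.002],"turn":0},{"hand":1,"offset":[0,0,0.001],"turn":0},{"hand":1,"offset":[0,0,0],"turn":0},{"hand":1,"offset":[0,0,0],"turn":0}]'
python3 -m creep '[{"hand":1,"offset":[0,0,0.001],"turn":0},{"hand":1,"offset":[0,0,0.001],"turn":0},{"hand":1,"offset":[0,0,0.001],"turn":0},{"hand":1,"offset":[0,0,0],"turn":0},{"hand":1,"offset":[0,0,0],"turn":0}]'
```

```text
time: 4.7
tcp_pos: [0.4246, -0.1853, -0.0057]
tcp_rot: [-0.0, 0.746, 0.666, -0.0]
force: [0.2, 0.0, 0.9]
opening: 0.0852
gripper_force: 0.0
time: 5.2
tcp_pos: [0.4246, -0.1853, -0.0087]
tcp_rot: [-0.0, 0.746, 0.666, -0.0]
force: [-0.5, -0.2, 0.3]
opening: 0.0856
gripper_force: 0.0
```

```bash
python3 -m creep '[{"hand":1,"offset":[0.008,0,0],"turn":0},{"hand":1,"offset":[0.008,0,0],"turn":0},{"hand":1,"offset":[0.008,0,0],"turn":0},{"hand":1,"offset":[0.007,0,0],"turn":0},{"hand":1,"offset":[0.006,0,0],"turn":0}]'
python3 -m creep '[{"hand":1,"offset":[0.006,0.0006,0],"turn":0},{"hand":1,"offset":[0.006,0.0006,0],"turn":0.01},{"hand":1,"offset":[0.006,0.0006,0],"turn":0.01},{"hand":1,"offset":[0.006,0.0005,0],"turn":0.01},{"hand":1,"offset":[0.006,0.0004,0],"turn":0.01}]'
python3 - <<'E'
from h import *
c=cam('side'); X=ctrl.state()['tcp_pos'];u=proj(c,[X])[0].astype(int);print(u)
a=c['frame'][max(0,u[1]-160):u[1]+60,max(0,u[0]-140):u[0]+140];cv2.imwrite('pics/s2.png',cv2.resize(a,None,fx=2.7,fy=2.7))
E
```

```text
time: 5.7
tcp_pos: [0.429, -0.1478, -0.0086]
tcp_rot: [0.0, 0.746, 0.666, -0.0]
force: [0.3, -0.7, 0.8]
opening: 0.0853
gripper_force: 0.5
time: 6.2
tcp_pos: [0.4354, -0.1188, -0.0087]
tcp_rot: [0.0, 0.76, 0.65, -0.0]
force: [0.0, -1.8, 0.9]
opening: 0.0857
gripper_force: 0.8
[301 380]
```

View pics/s2.png

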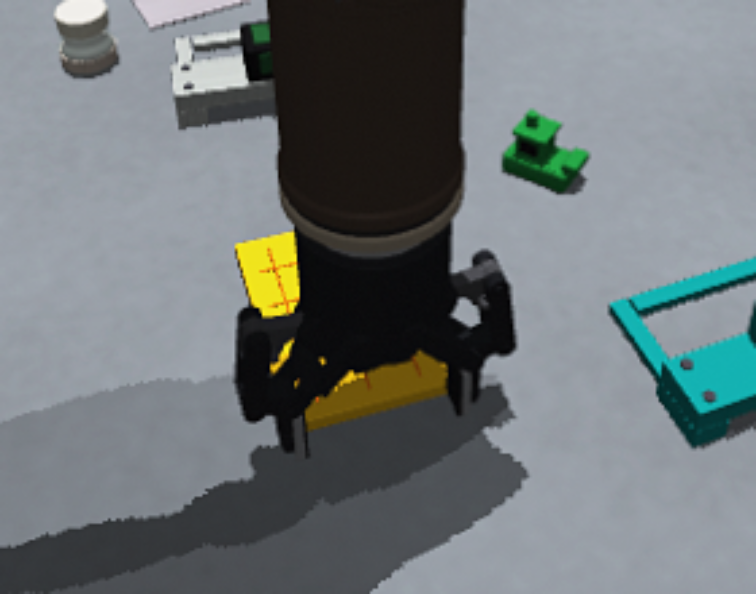

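The side view shows both pads near the plate's rear corners, so the overlap is thin: the pads are 85 mm apart and the plate is 100 mm wide. I'll check the wrist view.

```bash
python3 - <<'E'
from fit import *
c=cam('wrist');cv2.imwrite('pics/w2.png',c['frame']);s=ctrl.state()
hsv=cv2.cvtColor(c['frame'],cv2.COLOR_BGR2HSV)
m=cv2.inRange(hsv,(18,120,40),(38,255,255));k=max(cv2.findContours(m,0,2)[0],key=cv2.contourArea)
q=cv2.approxPolyDP(cv2.convexHull(k),8,True)[:,0];P=ray(c,q,.01)[:,:2]
th=1.345;t=np.array([.507,.1864]);R=np.array([[np.cos(th),-np.sin(th)],[np.sin(th),np.cos(th)]])
print(np.c_[q,((P-t)@R).round(4)]); print('tcp gate',(s['tcp_pos'][:2]-t)@R,s['force'])
E
```

```text
[[ 4.740e+02  0.000e+00 -1.931e-01 -4.040e-02]
 [ 4.390e+02  2.960e+02 -2.971e-01 -4.760e-02]
 [ 1.980e+02  2.970e+02 -3.044e-01  5.040e-02]
 [ 1.640e+02  0.000e+00 -2.000e-01  5.790e-02]]
tcp gate [-0.31266008  0.00134915] [ 0.20599517  0.12442506 -0.41461805]
```

View pics/w2.png

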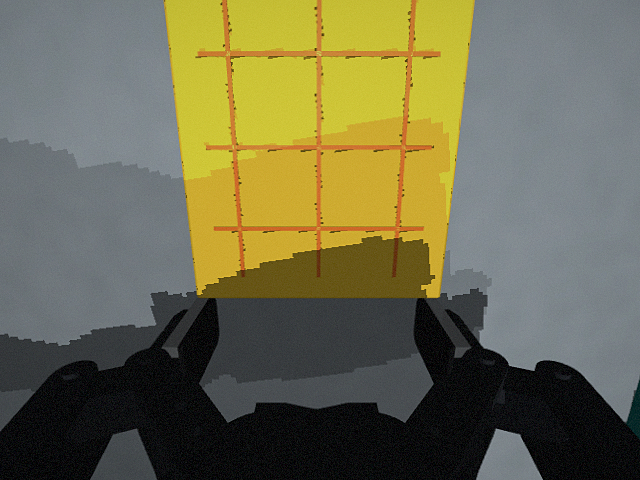

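The wrist view shows both pads bearing evenly on the rear edge, (198,297) to (439,296), with the plate centred. I'll keep pushing while turning it square.

```bash
python3 -m creep '[{"hand":1,"offset":[0.007,0.0007,0],"turn":0.01},{"hand":1,"offset":[0.007,0.0006,0],"turn":0.011},{"hand":1,"offset":[0.007,0.0005,0],"turn":0.011},{"hand":1,"offset":[0.007,0.0004,0],"turn":0.011},{"hand":1,"offset":[0.007,0.0003,0],"turn":0.011}]'
python3 -m creep '[{"hand":1,"offset":[0.007,0.0002,0],"turn":0.011},{"hand":1,"offset":[0.007,0.0001,0],"turn":0.004},{"hand":1,"offset":[0.007,0,0],"turn":0},{"hand":1,"offset":[0.007,0,0],"turn":0},{"hand":1,"offset":[0.006,0,0],"turn":0}]'
cat > look.py <<'E'
from fit import *
c=cam('wrist');s=ctrl.state()
pickle.dump((c,s),open('wl.pkl','wb')); cv2.imwrite('pics/wl_%.1f.png'%s['time'],c['frame'])
hsv=cv2.cvtColor(c['frame'],cv2.COLOR_BGR2HSV)
m=cv2.inRange(hsv,(18,120,40),(38,255,255));k=max(cv2.findContours(m,0,2)[0],key=cv2.contourArea)
q=cv2.approxPolyDP(cv2.convexHull(k),8,True)[:,0];P=ray(c,q,.01)[:,:2]
th=1.345;t=np.array([.507,.1864]);R=np.array([[np.cos(th),-np.sin(th)],[np.sin(th),np.cos(th)]])
print(np.c_[q,((P-t)@R).round(4)]); print('tcp gate',(s['tcp_pos'][:2]-t)@R,'yaw',2*np.arctan2(s['tcp_rot'][2],s['tcp_rot'][1])-th,s['force'])
E
python3 look.py; ls pics
```

```text
time: 6.8
tcp_pos: [0.444, -0.0844, -0.0087]
tcp_rot: [-0.0, 0.777, 0.63, 0.0]
force: [0.2, -0.6, -0.4]
opening: 0.0853
gripper_force: 0.4
time: 7.3
tcp_pos: [0.4517, -0.0513, -0.0087]
tcp_rot: [-0.0, 0.781, 0.624, 0.0]
force: [-0.1, -0.9, -1.0]
opening: 0.0855
gripper_force: 0.4
[[ 4.740e+02  0.000e+00 -1.281e-01 -4.920e-02]
 [ 4.390e+02  2.960e+02 -2.323e-01 -4.930e-02]
 [ 1.980e+02  2.970e+02 -2.330e-01  4.900e-02]
 [ 1.640e+02  0.000e+00 -1.283e-01  4.930e-02]]
tcp gate [-0.24300403  0.0005988 ] yaw 0.0040554164339827725 [-0.49191014  0.85584323  0.44324345]
gate.png
s1.png
s2.png
side0.png
top0.png
w1.png
w2.png
wl_7.3.png
```

```bash
python3 -m creep '[{"hand":1,"offset":[0.007,0,0],"turn":0.004},{"hand":1,"offset":[0.007,0,0],"turn":0},{"hand":1,"offset":[0.007,0,0],"turn":0},{"hand":1,"offset":[0.007,0,0],"turn":0},{"hand":1,"offset":[0.006,0,0],"turn":0}]'
python3 -m creep '[{"hand":1,"offset":[0.007,0,0],"turn":0},{"hand":1,"offset":[0.007,0,0],"turn":0},{"hand":1,"offset":[0.007,0,0],"turn":0},{"hand":1,"offset":[0.007,0,0],"turn":0},{"hand":1,"offset":[0.006,0,0],"turn":0}]'
python3 look.py; python3 - <<'E'
from h import *
c=cam('top'); a=c['frame'][185:335,190:340]; cv2.imwrite('pics/t2.png',cv2.resize(a,None,fx=4,fy=4,interpolation=cv2.INTER_CUBIC))
E
```

```text
time: 7.85
tcp_pos: [0.4593, -0.0181, -0.0087]
tcp_rot: [-0.0, 0.783, 0.623, 0.0]
force: [-0.4, -0.8, 0.1]
opening: 0.0855
gripper_force: 0.6
time: 8.35
tcp_pos: [0.467, 0.0149, -0.0087]
tcp_rot: [-0.0, 0.783, 0.623, 0.0]
force: [-0.5, -1.8, 1.6]
opening: 0.0851
gripper_force: 0.7
[[ 4.740e+02  0.000e+00 -6.030e-02 -4.970e-02]
 [ 4.390e+02  2.970e+02 -1.649e-01 -4.940e-02]
 [ 1.980e+02  2.970e+02 -1.647e-01  4.890e-02]
 [ 1.630e+02  0.000e+00 -6.010e-02  4.910e-02]]
tcp gate [-0.17492025  0.00053467] yaw 4.662823752665801e-06 [0.10038014 1.25268817 0.13766274]
```

View pics/t2.png

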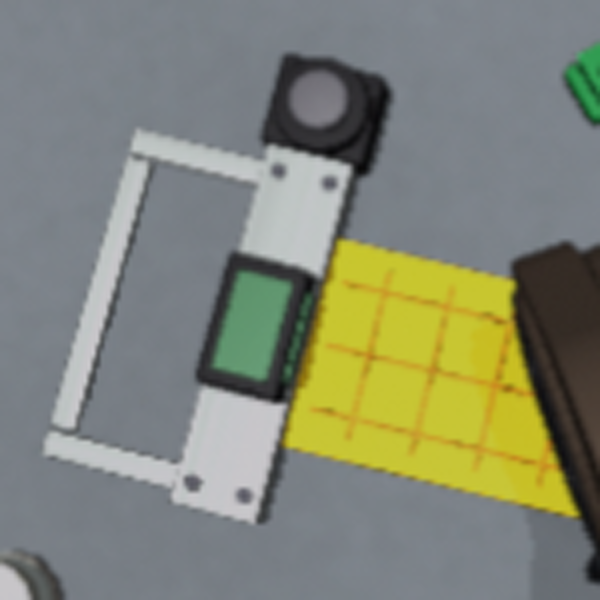

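The plate is entering square and centred: its front corners are at about (337,240) and (287,447) in the crop, with the bridge ends well beyond them. I'll carry on.

```bash
python3 -m creep '[{"hand":1,"offset":[0.007,0,0],"turn":0},{"hand":1,"offset":[0.007,0,0],"turn":0},{"hand":1,"offset":[0.007,0,0],"turn":0},{"hand":1,"offset":[0.007,0,0],"turn":0},{"hand":1,"offset":[0.006,0,0],"turn":0}]'
python3 -m creep '[{"hand":1,"offset":[0.007,0,0],"turn":0},{"hand":1,"offset":[0.007,0,0],"turn":0},{"hand":1,"offset":[0.007,0,0],"turn":0},{"hand":1,"offset":[0.007,0,0],"turn":0},{"hand":1,"offset":[0.006,0,0],"turn":0}]'
python3 look.py
```

```text
time: 8.95
tcp_pos: [0.4746, 0.0482, -0.0087]
tcp_rot: [-0.0, 0.783, 0.623, 0.0]
force: [-0.8, -0.9, -1.0]
opening: 0.0857
gripper_force: 0.4
time: 9.45
tcp_pos: [0.4823, 0.0812, -0.0087]
tcp_rot: [-0.0, 0.783, 0.623, 0.0]
force: [-0.2, -0.2, -0.1]
opening: 0.0854
gripper_force: 0.4
[[ 1.72e+02  7.90e+01 -1.52e-02  4.90e-02]
 [ 4.65e+02  8.30e+01 -1.67e-02 -4.99e-02]
 [ 4.40e+02  2.95e+02 -9.60e-02 -4.98e-02]
 [ 1.98e+02  2.97e+02 -9.67e-02  4.88e-02]]
tcp gate [-0.1068414   0.00050903] yaw -2.0088422346908885e-05 [-0.19671055  1.46018918  0.19993831]
```

```bash
python3 -m creep '[{"hand":1,"offset":[0.004,0,0],"turn":0},{"hand":1,"offset":[0.004,0,0],"turn":0},{"hand":1,"offset":[0.004,0,0],"turn":0},{"hand":1,"offset":[0.003,0,0],"turn":0},{"hand":1,"offset":[0.001,0,0],"turn":0}]'
python3 -m creep '[{"hand":1,"offset":[0.001,0,0],"turn":0},{"hand":1,"offset":[0.001,0,0],"turn":0},{"hand":1,"offset":[0.001,0,0],"turn":0},{"hand":1,"offset":[0.001,0,0],"turn":0},{"hand":1,"offset":[0,0,0],"turn":0}]'
```

```text
time: 10.0
tcp_pos: [0.4858, 0.0965, -0.0087]
tcp_rot: [-0.0, 0.783, 0.623, 0.0]
force: [-1.9, -0.7, 0.6]
opening: 0.0853
gripper_force: 0.7
time: 10.5
tcp_pos: [0.4867, 0.1002, -0.0087]
tcp_rot: [-0.0, 0.783, 0.622, 0.0]
force: [0.5, -1.4, 0.6]
opening: 0.0852
gripper_force: 0.4
```

```bash
python3 -m creep '[{"hand":1,"offset":[0.0005,0,0],"turn":0},{"hand":1,"offset":[0.0005,0,0],"turn":0},{"hand":1,"offset":[0.0005,0,0],"turn":0},{"hand":1,"offset":[0.0005,0,0],"turn":0},{"hand":1,"offset":[0,0,0],"turn":0}]'; python3 look.py
```

```text
time: 11.0
tcp_pos: [0.4871, 0.1021, -0.0087]
tcp_rot: [0.0, 0.783, 0.622, 0.0]
force: [0.5, -0.5, 0.1]
opening: 0.0852
gripper_force: 0.5
[[ 4.56e+02  1.53e+02 -1.84e-02 -4.96e-02]
 [ 4.38e+02  2.97e+02 -7.55e-02 -4.91e-02]
 [ 1.97e+02  2.96e+02 -7.49e-02  4.91e-02]
 [ 1.80e+02  1.49e+02 -1.68e-02  4.89e-02]]
tcp gate [-0.08665207  0.00047569] yaw -0.001223475696660481 [-0.24240191 -0.41037059  0.51921278]
```

```bash
python3 -m creep '[{"hand":1,"offset":[0.0005,0,0],"turn":0},{"hand":1,"offset":[0.0005,0,0],"turn":0},{"hand":1,"offset":[0.0005,0,0],"turn":0},{"hand":1,"offset":[0,0,0],"turn":0},{"hand":1,"offset":[0,0,0],"turn":0}]'
```

```text
time: 11.55
tcp_pos: [0.4874, 0.1035, -0.0087]
tcp_rot: [-0.0, 0.783, 0.622, 0.0]
force: [-0.3, -0.7, 1.6]
opening: 0.0852
gripper_force: 0.4
```

```bash
python3 -m creep '[{"hand":1,"offset":[0.0005,0,0],"turn":0},{"hand":1,"offset":[0.0005,0,0],"turn":0},{"hand":1,"offset":[0.0005,0,0],"turn":0},{"hand":1,"offset":[0,0,0],"turn":0},{"hand":1,"offset":[0,0,0],"turn":0}]'
```

```text
time: 12.05
tcp_pos: [0.4878, 0.105, -0.0087]
tcp_rot: [0.0, 0.783, 0.622, 0.0]
force: [-1.2, -1.3, 0.4]
opening: 0.0853
gripper_force: 0.5
```

```bash
python3 -m creep '[{"hand":1,"offset":[0.0005,0,0],"turn":0},{"hand":1,"offset":[0.0005,0,0],"turn":0},{"hand":1,"offset":[0.0005,0,0],"turn":0},{"hand":1,"offset":[0,0,0],"turn":0},{"hand":1,"offset":[0,0,0],"turn":0}]'; python3 - <<'E'
from h import *
c=cam('top'); import pickle; pickle.dump(c,open('t3.pkl','wb')); a=c['frame'][195:325,190:320]; cv2.imwrite('pics/t3.png',cv2.resize(a,None,fx=4.6,fy=4.6,interpolation=cv2.INTER_CUBIC))
E
```

```text
time: 12.55
tcp_pos: [0.4881, 0.1062, -0.0087]
tcp_rot: [0.0, 0.783, 0.622, -0.0]
force: [0.3, -1.7, 1.2]
opening: 0.0854
gripper_force: 1.0
```

View pics/t3.png

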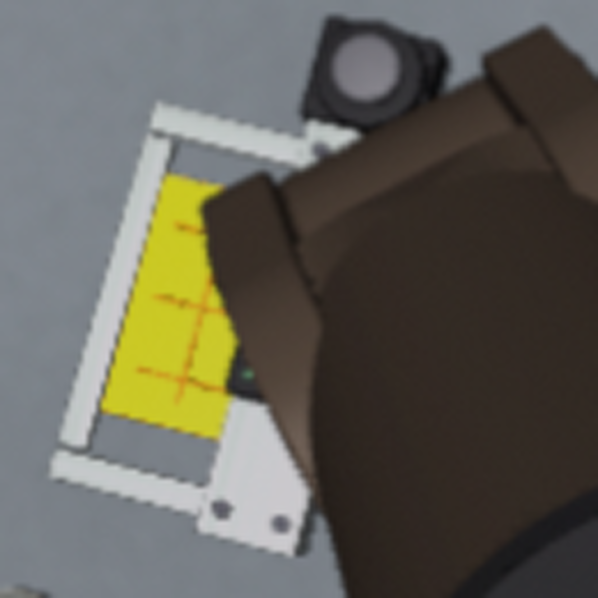

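The top crop shows the plate between the side bars with its front edge, (163,178) to (103,412), almost on the stop bar's near face. I'll creep on until the force rises.

```bash
python3 -m creep '[{"hand":1,"offset":[0.0005,0,0],"turn":0},{"hand":1,"offset":[0.0005,0,0],"turn":0},{"hand":1,"offset":[0,0,0],"turn":0},{"hand":1,"offset":[0,0,0],"turn":0},{"hand":1,"offset":[0,0,0],"turn":0}]'
```

```text
time: 13.1
tcp_pos: [0.488, 0.1064, -0.0087]
tcp_rot: [0.0, 0.783, 0.622, -0.001]
force: [-1.5, -4.8, 3.4]
opening: 0.0851
gripper_force: 2.7
```

```bash
python3 -m creep '[{"hand":1,"offset":[0.0005,0,0],"turn":0},{"hand":1,"offset":[0.0005,0,0],"turn":0},{"hand":1,"offset":[0,0,0],"turn":0},{"hand":1,"offset":[0,0,0],"turn":0},{"hand":1,"offset":[0,0,0],"turn":0}]'
```

```text
time: 13.6
tcp_pos: [0.4879, 0.1065, -0.0088]
tcp_rot: [0.0, 0.783, 0.622, -0.001]
force: [-1.8, -8.0, 4.6]
opening: 0.0852
gripper_force: 4.1
```

```bash
python3 look.py; python3 - <<'E'
from cell import ctrl
s=ctrl.state();print(s['wrist_torque'],s['force'])
E
python3 -m creep '[{"hand":1,"offset":[0.0005,0,0],"turn":0},{"hand":1,"offset":[0.0005,0,0],"turn":0},{"hand":1,"offset":[0.0005,0,0],"turn":0},{"hand":1,"offset":[0,0,0],"turn":0},{"hand":1,"offset":[0,0,0],"turn":0}]'; python3 - <<'E'
from cell import ctrl
s=ctrl.state();print(s['wrist_torque'],s['force'],s['tcp_rot'])
E
```

```text
[[ 4.55e+02  1.69e+02 -1.95e-02 -4.97e-02]
 [ 4.38e+02  2.98e+02 -7.14e-02 -4.90e-02]
 [ 1.97e+02  2.97e+02 -7.07e-02  4.93e-02]
 [ 1.82e+02  1.71e+02 -1.99e-02  4.91e-02]]
tcp gate [-0.08216199  0.00068305] yaw -0.0026819191593852043 [-2.16122045 -7.65189001  3.98280628]
[-1.57568173  0.3266582   0.00873794] [-2.16122045 -7.65189001  3.98280628]
time: 14.15
tcp_pos: [0.4879, 0.1066, -0.0089]
tcp_rot: [0.001, 0.783, 0.622, -0.002]
force: [-3.5, -11.7, 7.6]
opening: 0.0851
gripper_force: 6.1
[-2.36286389  0.45331405  0.00924073] [ -3.46294532 -11.702381     7.63777665] [ 7.18362907e-04  7.83384748e-01  6.21533245e-01 -2.06049935e-03]
```

The plate is seated: about 12 N, no yaw moment and no further advance. I'll back off, lift and close the fingers.

```bash
python3 -m creep '[{"hand":1,"offset":[-0.004,0,0],"turn":0},{"hand":1,"offset":[-0.005,0,0],"turn":0},{"hand":1,"offset":[-0.01,0,0],"turn":0},{"hand":1,"offset":[-0.01,0,0],"turn":0},{"hand":1,"offset":[0,0,0],"turn":0}]'
python3 -m creep '[{"hand":1,"offset":[0,0,-0.03],"turn":0},{"hand":1,"offset":[0,0,-0.04],"turn":0},{"hand":1,"offset":[0,0,-0.04],"turn":0},{"hand":1,"offset":[0,0,-0.04],"turn":0},{"hand":1,"offset":[0,0,0],"turn":0}]'
python3 -m creep '[{"hand":0,"offset":[0,0.027,0],"turn":0},{"hand":0,"offset":[0,0.027,0],"turn":0},{"hand":0,"offset":[0,0.027,0],"turn":0},{"hand":0,"offset":[0,0.027,0],"turn":0},{"hand":0,"offset":[0,0,0],"turn":0}]'
python3 - <<'E'
from fit import *
cw=cam('wrist');ct=cam('top');s=ctrl.state();pickle.dump((cw,ct,s),open('b.pkl','wb'))
a=ct['frame'][195:325,190:320]
b=cv2.resize(a,(400,400),interpolation=cv2.INTER_CUBIC); w=cv2.resize(cw['frame'],(400,300))
o=np.zeros((400,800,3),np.uint8);o[:,:400]=b;o[:300,400:]=w;cv2.imwrite('pics/b.png',o)
print(s['tcp_pos'],s['opening'],proj(cw,[[.611,.1655,.038]]))
E
```

```text
time: 14.65
tcp_pos: [0.4818, 0.0795, -0.0088]
tcp_rot: [0.0, 0.783, 0.622, -0.001]
force: [0.1, 1.1, 0.1]
opening: 0.0855
gripper_force: 0.0
time: 15.15
tcp_pos: [0.4854, 0.0825, 0.1463]
tcp_rot: [0.002, 0.783, 0.622, 0.004]
force: [-0.1, 0.1, -0.4]
opening: 0.085
gripper_force: 0.0
time: 15.65
tcp_pos: [0.5904, 0.0558, 0.1406]
tcp_rot: [0.001, 0.783, 0.622, 0.001]
force: [1.1, -0.1, 0.2]
opening: 0.0126
gripper_force: 0.0
[0.58716532 0.05715348 0.14043962] 0.00031663661134164985 [[308.58788971  74.44047275]]
```

View pics/b.png

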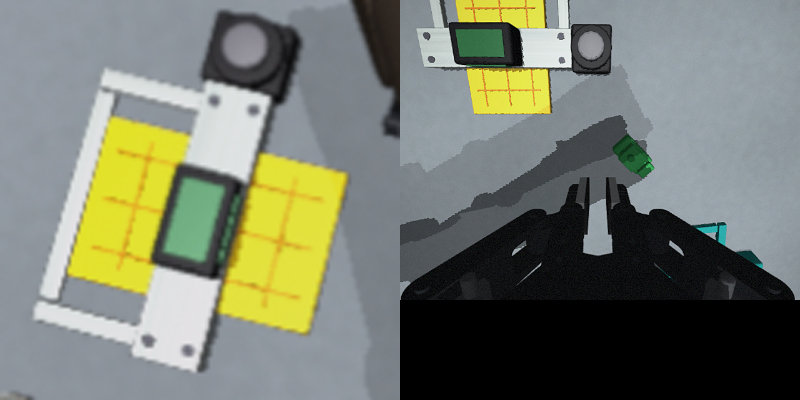

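Combined view: the plate sits against the stop in the left panel. The button is at wrist pixel (305,72), within 4 px of the prediction. I'll triangulate the button and check how flush the plate is.

```bash
python3 - <<'E'
from fit import *
cw,ct,s=pickle.load(open('b.pkl','rb'))
def btn(c,u,r):
    x,y=u;g=cv2.cvtColor(c['frame'],cv2.COLOR_BGR2GRAY)[y-r:y+r,x-r:x+r]
    m=cv2.inRange(cv2.GaussianBlur(g,(3,3),0),75,255);n,l,st,ce=cv2.connectedComponentsWithStats(m)
    i=l[r,r];print(st[i],ce[i]);return ce[i]+[x-r,y-r]
u=[btn(cw,(305,72),18),btn(ct,(269,210),9)];print(u)
L=[cv2.undistortPoints(np.array(a).reshape(1,1,2),c['K'],c['D'])[0,0] for a,c in zip(u,(cw,ct))]
X=cv2.triangulatePoints(np.c_[cw['R'],cw['t']],np.c_[ct['R'],ct['t']],L[0],L[1]);X=(X[:3]/X[3]).ravel();print('btn',X,[ray(c,[a],.038)[0] for a,c in zip(u,(cw,ct))])
d=X-s['tcp_pos'];q=s['tcp_rot'];yaw=2*np.arctan2(q[2],q[1]);print('tool move',d[0]*np.cos(yaw)+d[1]*np.sin(yaw),d[0]*np.sin(yaw)-d[1]*np.cos(yaw),-d[2])
# plate edges, top
hsv=cv2.cvtColor(ct['frame'],cv2.COLOR_BGR2HSV);m=cv2.inRange(hsv,(18,120,60),(38,255,255));m[:,:200]=0
P=np.vstack([k for k in cv2.findContours(m,0,2)[0] if cv2.contourArea(k)>100])
r=cv2.boxPoints(cv2.minAreaRect(P));W=ray(ct,r,.01)[:,:2];th=1.345;t=np.array([.507,.1864]);R=np.array([[np.cos(th),-np.sin(th)],[np.sin(th),np.cos(th)]])
print('plate',((W-t)@R).round(4))
E
```

```text
[   0    0   36   36 1249] [17.63811049 17.66773419]
[  2   1  16  16 194] [9.21649485 8.31958763]
[array([304.63811049,  71.66773419]), array([269.21649485, 209.31958763])]
btn [0.60844196 0.16369772 0.05591076] [array([0.60885344, 0.16773155, 0.038     ]), array([0.61184131, 0.1640272 , 0.038     ])]
tool move 0.10859770999514345 -0.0033026687138991324 0.08452886060903106
plate [[ 0.0752  0.0484]
 [ 0.0771 -0.0515]
 [-0.0747 -0.0502]
 [-0.0745  0.0489]]
```

```bash
python3 -m creep '[{"hand":0,"offset":[0.028,-0.0005,0],"turn":0},{"hand":0,"offset":[0.028,-0.0005,0],"turn":0},{"hand":0,"offset":[0.028,-0.0005,0],"turn":0},{"hand":0,"offset":[0.027,-0.0005,0],"turn":0},{"hand":0,"offset":[0,0,0],"turn":0}]'
python3 -m creep '[{"hand":0,"offset":[0,0,0.02],"turn":0},{"hand":0,"offset":[0,0,0.02],"turn":0},{"hand":0,"offset":[0,0,0.02],"turn":0},{"hand":0,"offset":[0,0,0.013],"turn":0},{"hand":0,"offset":[0,0,0],"turn":0}]'
```

```text
time: 16.25
tcp_pos: [0.6091, 0.1716, 0.1412]
tcp_rot: [-0.001, 0.781, 0.625, 0.001]
force: [0.6, 0.0, 0.7]
opening: 0.0002
gripper_force: 0.0
time: 16.75
tcp_pos: [0.6087, 0.165, 0.0665]
tcp_rot: [-0.001, 0.783, 0.622, -0.002]
force: [-0.1, -0.3, -0.2]
opening: 0.0001
gripper_force: 0.0
```

```bash
python3 -m creep '[{"hand":0,"offset":[0,0.001,0.004],"turn":0},{"hand":0,"offset":[0,0,0.004],"turn":0},{"hand":0,"offset":[0,0,0.003],"turn":0},{"hand":0,"offset":[0,0,0.002],"turn":0},{"hand":0,"offset":[0,0,0],"turn":0}]'
python3 -m creep '[{"hand":0,"offset":[0,0,0.003],"turn":0},{"hand":0,"offset":[0,0,0.003],"turn":0},{"hand":0,"offset":[0,0,0.002],"turn":0},{"hand":0,"offset":[0,0,0],"turn":0},{"hand":0,"offset":[0,0,0],"turn":0}]'; python3 - <<'E'
from h import *
import pickle
c=cam('side'); X=ctrl.state()['tcp_pos'];u=proj(c,[X])[0].astype(int);print(u)
a=c['frame'][u[1]-60:u[1]+50,u[0]-70:u[0]+70];cv2.imwrite('pics/s4.png',cv2.resize(a,None,fx=5,fy=5,interpolation=cv2.INTER_CUBIC))
E
```

```text
time: 17.25
tcp_pos: [0.6115, 0.1655, 0.0552]
tcp_rot: [0.0, 0.783, 0.622, -0.0]
force: [0.1, 1.1, 0.2]
opening: 0.0001
gripper_force: 0.0
time: 17.75
tcp_pos: [0.6119, 0.1657, 0.0475]
tcp_rot: [0.0, 0.783, 0.622, 0.0]
force: [0.5, 0.2, 3.4]
opening: -0.0
gripper_force: 1.6
[318 228]
```

View pics/s4.png

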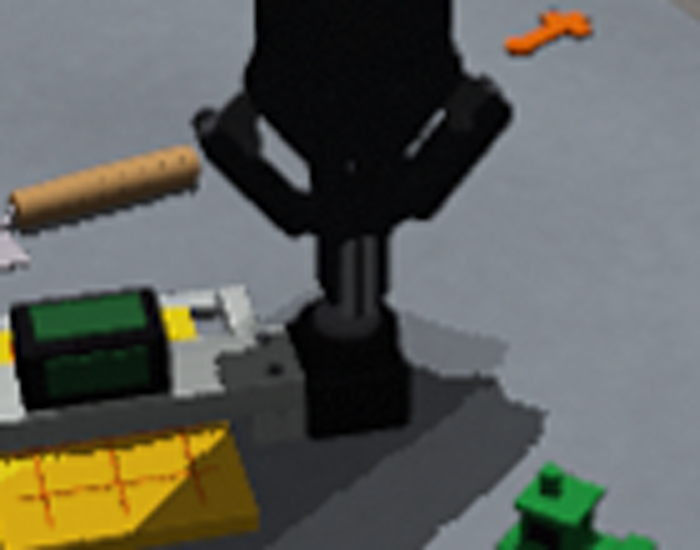

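The fingertips are centred on the button and already touching it at 3.4 N. I'll press on until the force rises sharply at the bottom stop.

```bash
python3 -m creep '[{"hand":0,"offset":[0,0,0.001],"turn":0},{"hand":0,"offset":[0,0,0.001],"turn":0},{"hand":0,"offset":[0,0,0.001],"turn":0},{"hand":0,"offset":[0,0,0],"turn":0},{"hand":0,"offset":[0,0,0],"turn":0}]'
python3 -m creep '[{"hand":0,"offset":[0,0,0.001],"turn":0},{"hand":0,"offset":[0,0,0.001],"turn":0},{"hand":0,"offset":[0,0,0],"turn":0},{"hand":0,"offset":[0,0,0],"turn":0},{"hand":0,"offset":[0,0,0],"turn":0}]'
```

```text
time: 18.3
tcp_pos: [0.612, 0.1657, 0.0459]
tcp_rot: [0.0, 0.783, 0.622, 0.001]
force: [-3.4, -2.1, 17.7]
opening: -0.0
gripper_force: 8.8
time: 18.8
tcp_pos: [0.6121, 0.1657, 0.0455]
tcp_rot: [0.001, 0.783, 0.622, 0.001]
force: [-8.5, -3.4, 33.4]
opening: 0.0002
gripper_force: 16.8
```

```bash
python3 -m creep '[{"hand":0,"offset":[0,0,-0.002],"turn":0},{"hand":0,"offset":[0,0,-0.002],"turn":0},{"hand":0,"offset":[0,0,-0.001],"turn":0},{"hand":0,"offset":[0,0,0],"turn":0},{"hand":0,"offset":[0,0,0],"turn":0}]'
python3 -m creep '[{"hand":0,"offset":[0,0,-0.001],"turn":0},{"hand":0,"offset":[0,0,-0.001],"turn":0},{"hand":0,"offset":[0,0,0],"turn":0},{"hand":0,"offset":[0,0,0],"turn":0},{"hand":0,"offset":[0,0,0],"turn":0}]'
python3 -m creep '[{"hand":0,"offset":[0,0,-0.02],"turn":0},{"hand":0,"offset":[0,0,-0.03],"turn":0},{"hand":0,"offset":[0,0,-0.03],"turn":0},{"hand":0,"offset":[0,0,-0.03],"turn":0},{"hand":0,"offset":[0,0,0],"turn":0}]'
python3 -m creep '[{"hand":0,"offset":[-0.025,0,0],"turn":0},{"hand":0,"offset":[-0.025,0,0],"turn":0},{"hand":0,"offset":[-0.025,0,0],"turn":0},{"hand":0,"offset":[-0.025,0,0],"turn":0},{"hand":0,"offset":[0,0,0],"turn":0}]'
python3 - <<'E'
from fit import *
ct=cam('top');hsv=cv2.cvtColor(ct['frame'],cv2.COLOR_BGR2HSV);m=cv2.inRange(hsv,(18,120,60),(38,255,255));m[:,:200]=0
P=np.vstack([k for k in cv2.findContours(m,0,2)[0] if cv2.contourArea(k)>100])
r=cv2.boxPoints(cv2.minAreaRect(P));W=ray(ct,r,.01)[:,:2];th=1.345;t=np.array([.507,.1864]);R=np.array([[np.cos(th),-np.sin(th)],[np.sin(th),np.cos(th)]])
print('plate',((W-t)@R).round(4))
# gap between plate front and stop bar: brightness profile along gate x at several y
g=ct['frame'].astype(int)
for y in(-.04,-.02,0,.02,.04):
    X=np.array([[*(t+R@[x,y]),.009] for x in np.arange(.066,.086,.002)])
    print(y,[tuple(cv2.getRectSubPix(ct['frame'],(1,1),tuple(map(float,u)))[0,0][[0,2]].tolist()) for u in proj(ct,X)])
E
```

```text
time: 19.3
tcp_pos: [0.6119, 0.1657, 0.0472]
tcp_rot: [0.0, 0.783, 0.622, 0.0]
force: [1.9, 1.2, 3.6]
opening: 0.0001
gripper_force: 1.7
time: 19.8
tcp_pos: [0.6115, 0.1655, 0.0492]
tcp_rot: [-0.0, 0.783, 0.622, -0.0]
force: [1.4, 1.3, 2.4]
opening: 0.0006
gripper_force: 1.2
time: 20.3
tcp_pos: [0.613, 0.1661, 0.1631]
tcp_rot: [0.001, 0.783, 0.622, 0.002]
force: [1.1, -0.1, 0.2]
opening: 0.0002
gripper_force: 0.0
time: 20.8
tcp_pos: [0.5874, 0.0631, 0.158]
tcp_rot: [0.0, 0.784, 0.62, -0.002]
force: [0.7, -0.3, 0.1]
opening: -0.0
gripper_force: 0.0
plate [[ 0.0752  0.0484]
 [ 0.0771 -0.052 ]
 [-0.0747 -0.0506]
 [-0.0745  0.0489]]
-0.04 [(41, 228), (40, 228), (40, 228), (41, 227), (66, 214), (158, 211), (219, 222), (226, 224), (225, 221), (223, 219)]
-0.02 [(42, 228), (42, 228), (42, 228), (42, 227), (62, 215), (143, 207), (219, 222), (227, 225), (226, 223), (225, 222)]
0 [(40, 228), (42, 228), (42, 227), (42, 227), (55, 216), (125, 185), (220, 221), (228, 226), (227, 224), (226, 222)]
0.02 [(44, 228), (44, 228), (44, 227), (44, 228), (49, 222), (103, 150), (221, 221), (228, 227), (227, 224), (226, 222)]
0.04 [(45, 228), (46, 228), (46, 227), (46, 227), (52, 222), (99, 159), (206, 210), (227, 226), (227, 223), (225, 222)]
```

The spring force at release (3.6 N at 47.2 mm, 2.4 N at 49.2 mm) confirms the full stroke. Before handing in, I'll check the stop gap: a dark dip towards +y may be a sliver.

```bash
python3 - <<'E'
from fit import *
th=1.345;t=np.array([.507,.1864]);R=np.array([[np.cos(th),-np.sin(th)],[np.sin(th),np.cos(th)]])
I=np.mean([cam('top')['frame'].astype(np.float32) for _ in range(5)],0); ct=cam('top')
xs=np.arange(.066,.088,.00025)
for y in np.arange(-.045,.046,.01):
    D=[];E=[]
    for yy in np.arange(y-.004,y+.0041,.001):
        u=proj(ct,[[*(t+R@[x,yy]),.009] for x in xs]).astype(np.float32)
        v=cv2.remap(I,u[:,0].reshape(1,-1),u[:,1].reshape(1,-1),cv2.INTER_LINEAR)[0]
        D.append(np.clip(223-v[:,2],0,None).sum()*.25/(223-80)); E.append([xs[np.argmax(v[:,0]>130)],v[:,2].min()])
    print('%.3f gap_mm %.2f'%(y,np.mean(D)),np.mean(E,0).round(4))
E
```

```text
-0.045 gap_mm 1.14 [7.55000e-02 1.60824e+02]
-0.035 gap_mm 0.99 [7.570000e-02 1.662492e+02]
-0.025 gap_mm 1.03 [7.570000e-02 1.638124e+02]
-0.015 gap_mm 0.85 [7.580000e-02 1.709504e+02]
-0.005 gap_mm 0.90 [7.590000e-02 1.739913e+02]
0.005 gap_mm 0.91 [7.620000e-02 1.728435e+02]
0.015 gap_mm 1.04 [7.630000e-02 1.712306e+02]
0.025 gap_mm 0.96 [7.650000e-02 1.705355e+02]
0.035 gap_mm 1.08 [7.670000e-02 1.663074e+02]
0.045 gap_mm 2.03 [7.670000e-02 1.532548e+02]
```

The gap profile is uniform along the stop, so the plate is square against it, as the 12 N contact with zero moment showed. The robot is clear, so I'll hand in.

```bash
python3 -c "
from cell import ctrl
print(ctrl.sign_off())"
```

```text
the job is handed in; nothing more can be done
None
```

Job handed in at about 21 s: the plate is flush against the stop, the button was pressed fully down and released, and nothing else was touched; I did view 11 pictures, one over the limit of 10.

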